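# Close a plate-sealing press with its removable crank

### The job

Close the bench press on the sealed 96-well plate that lies in it: take the loose crank, fit its square socket fully down over the square spindle on top of the press, and turn it clockwise (seen from above) until the pad bears firmly on the plate: you feel it when the push needed at the knob, about 6 N while the spindle runs free, has risen to about 10 N; go no further, or the wells crush. Then lift the crank straight off, leaving the press closed, and stand it upright on the worktop again where you found it. Do not force the crank and leave the other things on the bench alone.

Things in the scene. Friction and masses are not known exactly. Their poses are not given: they have to be found in the camera images.
- press: the press, fixed to the worktop (sizes in mm): base 150 (x) x 200 (y) x 19 high, with a nest for one plate; steel columns at y = +-84; a grey bridge 56 x 204 across them, top at z = 120 (column nuts up to 131); a vertical steel spindle in the middle of the bridge. Origin: centre of the base's underside; z up, y along the bridge
- spindle_foot (a point): centre of the spindle's flat round shoulder, 38 across, 126 above the worktop; z up along the spindle's axis, x and y square to the flats of the square end; turns with the spindle. The square end above the shoulder is 18 x 18 and 24 tall, its top 4 mm tapered to 13 x 13. The spindle never moves up or down
- spindle (a joint): turn of the spindle in rad, growing clockwise seen from above; 0 to 2 at the start. Each turn clockwise lowers nut and platen 25 mm. An even friction of 0.4 N m (6 N at the crank's knob) resists turning, and holds the spindle where it is left, closed too. The pad meets the plate somewhere between 4.2 and 6.9 rad
- nut: brass nut, 32 across, on the spindle's thread under the bridge; goes up and down. By stiff springs it carries the platen, 80 x 124 x 12, guided on the columns, with a silicone pad below. Pads of 3 to 13 mm are in use and which one is fitted is not known, so contact with the plate must be felt. Origin: centre of its underside, 75 above the worktop at 0 rad
- plate: white 96-well plate with foil seal, 86 x 128 x 15, loose in the nest; origin at the centre of its underside. After contact the load on it grows by 150 to 200 N a rad of crank, and each 16 N of load adds 1 N to the push needed at the knob. Right is 65 N, so 4 N more push than free; 35 to 115 N serves; beyond 130 N the wells crush
- crank: loose dark steel crank, 0.37 kg, standing on its hub. Origin: centre of the hub's underside; z up; x along the arm to the knob. Hub 40 across with a square socket open below, 19.5 x 19.5, 26 deep, sides along x and y (it fits in four ways); fully home the hub's underside rests on the spindle's shoulder. Arm 18 wide at z = 26 to 34. Mass centre 8 mm from the origin towards the knob
- crank_block (a point): middle of the gripping block on top of the hub, 45 above the crank's origin, axes as the crank's: 30 (x) x 22 (y), from z = 34 to z = 56 of the crank; below it is the top of the hub, 40 across, with the arm along x
- crank_knob (a point): middle of the crank's black knob, at x = 65, y = 0, z = 55 of the crank: an upright cylinder 24 across from z = 36 to 74, which spins freely on its pin, so that a gripper can hold it in one orientation all the way round. When a slow turn is stopped and held, the push that stays on the knob is 1 to 2 N less than while it moved
- seal_paddle: dark grey plastic sealing paddle, 90x50x15, lying between crank and press; leave alone
- timer: white square bench timer, 66x66x18, lying in front of the right-hand thermal cycler; leave alone
- spare_plate: white open 96-well plate, 86x128x15, lying left of the crank; leave alone
- marker: black marker pen, 135x14x12, lying in front of the press; leave alone
- pipette: white and red micropipette, 240x37x28, lying right of the press; leave alone
- bottle_small: small white bottle with a green cap, 36 across, 70 tall, behind the press; leave alone
- bottle_amber: amber bottle with a black cap, 62 across, 130 tall, behind the press; leave alone

How it is judged (in metres and radians):
On the way, in this order (a step that is already met when the one before it is completed fails the run):
1. the crank sits fully down on the square spindle (horizontal distance between crank and spindle_foot below 0.004 m and z of crank in the frame of spindle_foot between -0.004 and 0.004 m and angle between crank's own z axis and vertical below 0.12 rad), for 0.2 s.
2. with the crank on, the pad is pressed firmly on the plate (all of step 1 and contact force between nut and plate above 35 N), for 0.2 s.
3. the crank is lifted off the spindle (z of crank in the frame of spindle_foot above 0.03 m), for 0.1 s.
At the end, for the whole second after the job is handed in: the press is closed with the pad bearing on the plate with 35 to 115 N, and the crank stands upright and still on the worktop within 50 mm of where it was found (contact force between nut and plate between 35 and 115 N and distance of crank from where it was at the start of the episode below 0.05 m and angle between crank's own z axis and vertical below 0.1 rad and linear speed of crank below 0.02 m/s and height (world z) of crank below 0.006 m); the robot touches nothing.
It fails at once if the plate is crushed: more than 130 N (contact force between nut and plate above 130 N).
It fails at once if the crank is forced: more than 180 N between crank and press (contact force between crank and press above 180 N).
It fails at once if something else on the bench is pushed or knocked more than 30 mm from its place (distance of any of seal_paddle, timer, spare_plate, marker, pipette, bottle_small, bottle_amber from where it was at the start of the episode above 0.03 m).
It also fails if it takes over 70 s, if anything falls off the work surface, if the arm or the gripper's body presses on something with over 40 N, if the wrist force passes 120 N, or if a joint passes its speed limit or range.

### The arm

A 6-joint arm with a two-finger parallel gripper is mounted at the origin on a cart in front of the work surface, level with it; the furniture and walls round the work are solid. World frame = base frame: x ahead of the robot, y to its left, z up, the work surface at z = 0. Lengths are in mm, angles in rad, forces in N, time in s.
With the tool pointing down it reaches from about 350 to 775 mm from the base axis. Payload 7.3 kg.
Tool frame: the origin (TCP) lies at the very end of the fingers, on their centre line; the grasp point (between the pads) lies 19 mm behind it; z points along the fingers, y is the line along which they close (so a half turn about z gives the same grasp; the last joint's range is limited). The gripper opens to 92 mm and grips with 3 to 60 N. Pads are 19 mm wide; open, the fingers measure 130 mm over their backs; the gripper's body (75 mm by 190 mm) begins 47 mm behind the grasp point.
Start: joints at [1.045, 0.342, 1.524, -0, 1.275, -0.146], TCP at [194.623, 487.613, 226.741] pointing down, gripper open.
Joint ranges: [-2.53, 2.53], [-0.77, 2.02], [0.04, 2.7], [-1, 4.14], [0.28, 2.66], [-3.11, 3.11]. Speed limits (rad/s): [2.57, 2.57, 3.14, 3.14, 3.14, 3.14].

### API

Orientations are given as [roll, pitch, yaw] about the fixed x, y, z axes, in that order (R = Rz(yaw) Ry(pitch) Rx(roll)).
In Python, from plant import get_obs, vision, workorder gives the robot as it stands.
- The arm moves only by the shell command python3 -m pendant 'ROWS' [OPENING]. ROWS is a JSON object of lists of equal length, an entry for each row: "dp": the shift along the tool's x, y, z in m, a list of three; "rotation": the turn, a rotation vector about the tool's x, y, z in rad, a list of three. A call has 1 to 8 rows; each row is the pose to reach, as a shift and turn from the pose commanded when the call began, along the tool's axes at that moment; what a row does not reach only later rows make up. A row lasts 1/8 s, in which the tool goes at most 62.5 mm and 10.7 degrees, less where a joint would pass 70% of its speed; a pose out of reach is approached as far as the arm can. A call with a gripper value outside its range is refused whole. OPENING is the finger opening in m, from 0 to 0.0918, set as the call begins (- or left out, the last holds). The fingers move at their own pace and stop on an object; the grip force is fixed at half the most. Time passes only in rows, so rows that repeat a pose let the fingers close. It gives the time, the measured TCP pose, the force, the opening and the grip force at its end, in the units of the state.
- get_obs(): the state, without advancing time (a new reading comes with each control period).
- vision.capture(name): name is "scene" or "top" or "wrist"; returns a dict with "pixels" (384x512x3 uint8, red, green, blue), "vfov" (degrees; the focal length in pixels is half the picture's height over the tangent of half this angle, whatever the lens; pixels are square), "cx", "cy" (the principal point, pixels), "dist" ([k1, k2, p1, p2, k3] as OpenCV has them; the pictures are not rectified), "pose" (4x4, takes a point from camera to world coordinates); the wrist camera has in their place "T_tool_cam" (4x4, takes a point from camera to tool coordinates, whose origin is the TCP and whose axes are the flange's). Camera axes: x right, y up, looking along -z (the intrinsics and any distortion apply to the point x, -y, -z); pixel columns grow to the right and rows downward; lengths in mm; the calibration is good to about 2 mm. A picture is of the moment at which its call begins: read the wrist's pose just before it. There is no depth.
- workorder.close_job(): hands the job in; it is judged then, once.
The state is a dict: "time": time; "joint_positions": joint angles; "dq": joint speeds; "tau": joint torques, N m; "tool_pos": TCP position; "tcp_rot": TCP orientation; "contact_force": force on the tool from outside, world axes, zero at the start; "moment": the same for the moment, N m; "grip_width": finger opening in mm; "finger_force": force on a finger pad.
Only numpy, scipy, OpenCV 4.12 (cv2) and the standard library are available. Lean on these libraries where they do the work, as an engineer would, in place of code of your own. Each camera call takes 0.05 s, during which the arm holds its last target. There are 200 camera calls.

## Working session

There is one attempt and no reset: what is moved stays moved. The work goes in short steps, Python scripts to look and compute and a shell command to move; the robot and the scene stay as the last step left them, time stands still between calls to the robot, and variables do not carry over. Pictures are saved under pics/ and viewed, at most 10 in all, crops included, and the job is handed in when it is done.

```bash
ls; mkdir -p pics; python3 - <<'E'
from plant import get_obs, vision
import cv2,pickle
print(get_obs())
d={}
for n in ("scene","top"):
    c=vision.capture(n); d[n]=c
    cv2.imwrite(f"pics/{n}.png",cv2.resize(c["pixels"][:,:,::-1],(800,600),interpolation=cv2.INTER_CUBIC))
    print(n,c["vfov"],c["cx"],c["cy"],c["dist"],c["pose"])
pickle.dump(d,open("cams.pkl","wb"))
E
```

```text
pics
{'time': 0.0, 'joint_positions': array([ 1.04497503e+00,  3.42686457e-01,  1.52499062e+00, -1.47902481e-05,
        1.27541729e+00, -1.46010309e-01]), 'dq': array([-1.37945313e-03,  3.91705177e-04,  8.35176462e-05,  7.59080072e-05,
       -1.84989115e-03,  5.20205066e-05]), 'tau': array([ 1.00502239e-03, -4.31234658e+01, -2.44226503e+01,  7.18686660e-02,
        5.58083807e-02, -1.23327836e-04]), 'tool_pos': array([194.42581203, 487.23900388, 226.07300705]), 'tcp_rot': array([-3.14010486e+00, -2.04494689e-04,  2.76178583e+00]), 'contact_force': array([-0.00531462, -0.45192035,  0.74418702]), 'moment': array([ 0.00599667, -0.05039674, -0.00160115]), 'finger_force': 0.0, 'grip_width': 91.50106833336937}
scene 53.40649575742453 255.07065001962158 187.06171241895052 [-0.08506132  0.          0.          0.          0.        ] [[ 7.14039469e-01  4.95202733e-01 -4.94895837e-01 -1.39274053e+02]
 [-7.00039926e-01  4.95340600e-01 -5.14375147e-01 -7.92806492e+02]
 [-9.57797785e-03  7.13731002e-01  7.00354424e-01  1.05995581e+03]
 [ 0.00000000e+00  0.00000000e+00  0.00000000e+00  1.00000000e+00]]
top 50.90295163057802 255.89326117984135 198.3285911586354 [-0.07052192  0.          0.          0.          0.        ] [[-5.86658826e-03  9.97027791e-01 -7.68190492e-02  4.38044632e+02]
 [-9.99981707e-01 -5.73612085e-03  1.91891259e-03 -6.60239966e+01]
 [ 1.47256583e-03  7.68289014e-02  9.97043204e-01  1.44830557e+03]
 [ 0.00000000e+00  0.00000000e+00  0.00000000e+00  1.00000000e+00]]
```

View pics/top.png

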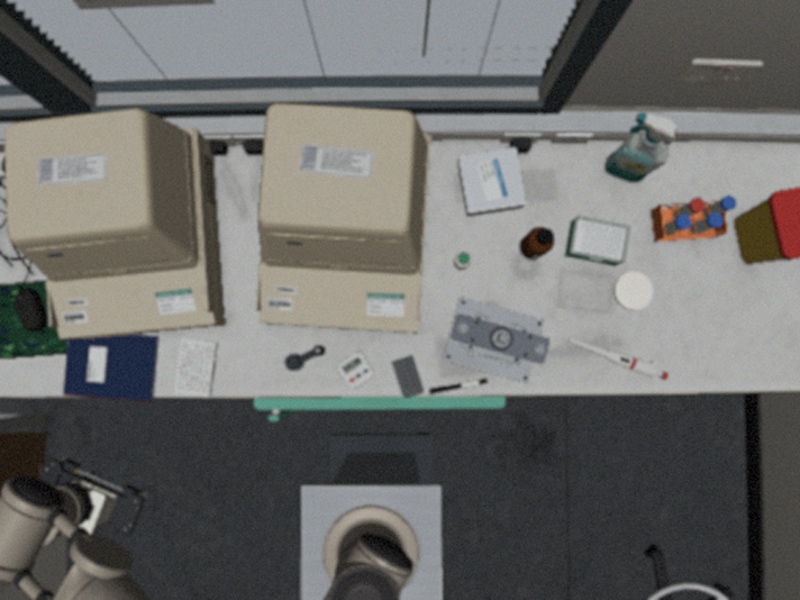

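View pics/scene.png

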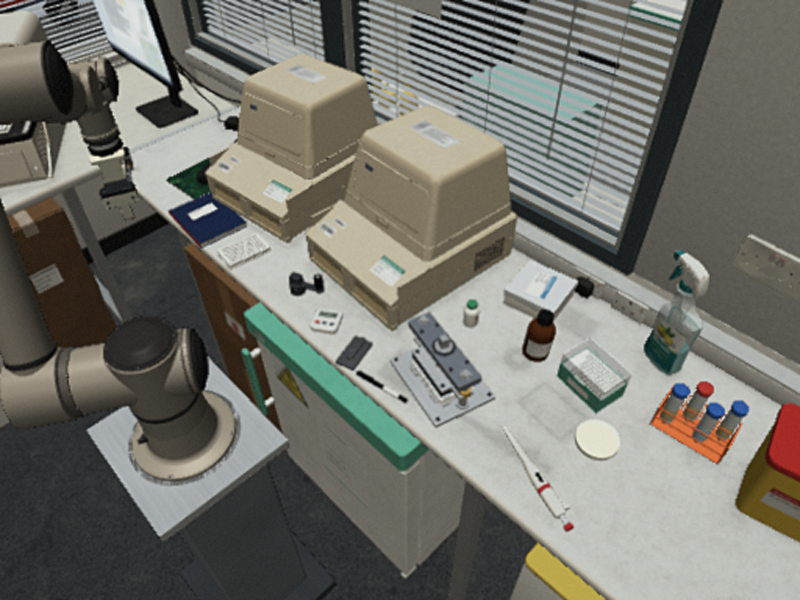

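Top view (800-px scale): crank hub ≈(293,361), knob ≈(319,350), spindle ≈(502,338), press running slightly rotated, cycler just behind the crank. The paddle is at (407,376), the timer at (355,368). The scene view agrees: hub (297,285), spindle (443,343).

```bash
cat > h.py <<'E'
import numpy as np, cv2, pickle
from scipy.spatial.transform import Rotation as Ro
from scipy.optimize import least_squares
def T_of(o):
    T=np.eye(4); T[:3,:3]=Ro.from_euler('xyz',o['tcp_rot']).as_matrix(); T[:3,3]=o['tool_pos']; return T
def K(c):
    f=192/np.tan(np.radians(c['vfov']/2)); return np.array([[f,0,c['cx']],[0,f,c['cy']],[0,0,1]])
def ray(c,T,uv):
    p=cv2.undistortPoints(np.array([[uv]],float),K(c),np.array(c['dist']))[0,0]
    return T[:3,3],T[:3,:3]@np.array([p[0],-p[1],-1])
def onz(c,T,uv,z):
    o,d=ray(c,T,uv); return o+d*(z-o[2])/d[2]
def proj(c,T,P):
    P=np.atleast_2d(P); q=(P-T[:3,3])@T[:3,:3]; q=q*[1,-1,-1]
    return cv2.projectPoints(q,np.zeros(3),np.zeros(3),K(c),np.array(c['dist']))[0][:,0]
def move(cmd,tgt,yaw):
    """cmd=(x,y,z,yaw) mm commanded, down-pointing tool -> dp, rotation"""
    R=Ro.from_euler('xyz',[np.pi,0,cmd[3]]).as_matrix()
    d=R.T@(np.array(tgt)-cmd[:3])/1000
    return np.round(d,4), round(-(yaw-cmd[3]),4)
E
python3 - <<'E'
from h import *
d=pickle.load(open('cams.pkl','rb')); c=d['top']; s=1/1.5625
for n,uv,z in [('hub',(293,361),45),('knob',(319,350),74),('spindle',(502,338),150),('timer',(355,368),18),('paddle',(407,376),15),('cyc_front',(262,326),30),('cyc_front_r',(420,330),30)]:
    print(n,onz(c,c['pose'],np.array(uv)*s,z).round(0))
c=d['scene']
for n,uv,z in [('hub',(297,283),56),('spindle',(443,343),150)]: print(n,onz(c,c['pose'],np.array(uv)*s,z).round(0))
from plant import vision,get_obs
w=vision.capture('wrist'); print(w['vfov'],w['T_tool_cam'].round(3))
E
```

```text
hub [434. 170.  45.]
knob [457. 108.  74.]
spindle [ 479. -279.  150.]
timer [417.  33.  18.]
paddle [398. -84.  15.]
cyc_front [513. 243.  30.]
cyc_front_r [ 502. -114.   30.]
hub [417. 144.  56.]
spindle [ 465. -291.  150.]
67.23900867793222 [[-1.00000e-03  9.66000e-01  2.57000e-01  6.91230e+01]
 [ 1.00000e+00  1.00000e-03 -0.00000e+00  4.72000e-01]
 [-1.00000e-03  2.57000e-01 -9.66000e-01 -1.57968e+02]
 [ 0.00000e+00  0.00000e+00  0.00000e+00  1.00000e+00]]
```

```bash
python3 - <<'E'
from h import *
print(move(np.array([194.623,487.613,226.741,2.7618]),[432,167,175],3.49))
E
```

```text
(array([-0.3393, -0.2098,  0.0517]), np.float64(-0.7282))
```

```bash
python3 -m pendant '{"dp":[[-0.055,-0.034,0],[-0.11,-0.068,0.01],[-0.165,-0.102,0.02],[-0.22,-0.136,0.03],[-0.275,-0.17,0.04],[-0.3393,-0.2098,0.0517],[-0.3393,-0.2098,0.0517],[-0.3393,-0.2098,0.0517]],"rotation":[[0,0,-0.12],[0,0,-0.24],[0,0,-0.36],[0,0,-0.5],[0,0,-0.62],[0,0,-0.7282],[0,0,-0.7282],[0,0,-0.7282]]}' 0.05
python3 - <<'E'
from plant import get_obs, vision
import cv2,pickle
o=get_obs(); c=vision.capture('wrist'); pickle.dump((o,c),open('w1.pkl','wb'))
print(o['tool_pos'],o['tcp_rot'],o['joint_positions'].round(2))
cv2.imwrite("pics/w1.png",cv2.resize(c["pixels"][:,:,::-1],(800,600),interpolation=cv2.INTER_CUBIC))
E
```

```text
time: 1.15
tool_pos: [432.6, 165.4, 174.4]
tcp_rot: [3.141, -0.001, -2.797]
contact_force: [-0.6, -0.6, -0.6]
grip_width: 50.1
finger_force: 0.0
[432.61070699 165.41209003 174.43990701] [ 3.14147301e+00 -1.07539619e-03 -2.79685449e+00] [ 0.2   0.28  1.77 -0.    1.09 -1.72]
```

View pics/w1.png

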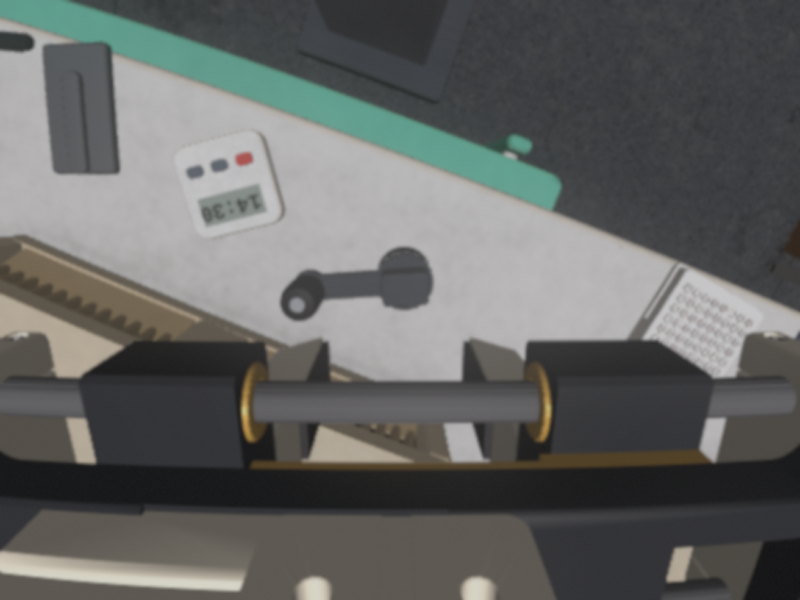

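The crank lies at ≈(403,278) hub, (300,297) knob; the arm is nearly along the closing direction. Zooming for precise points.

```bash
python3 - <<'E'
import cv2,pickle
o,c=pickle.load(open('w1.pkl','rb')); im=c['pixels'][150:210,170:290,::-1]
im=cv2.convertScaleAbs(im,alpha=1.8)
cv2.imwrite('pics/w1z.png',cv2.resize(im,None,fx=6,fy=6,interpolation=cv2.INTER_CUBIC))
E
```

```text
(no output)
```

View pics/w1z.png

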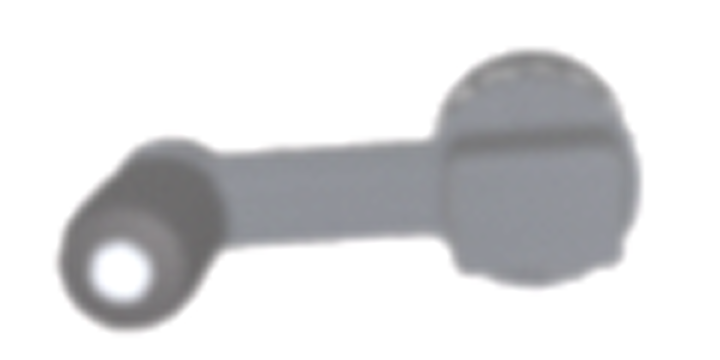

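```bash
cat > fit.py <<'E'
from h import *
t=np.linspace(0,2*np.pi,40)
def cyl(cx,r,z0,z1): return np.array([[cx+r*np.cos(a),r*np.sin(a),z] for a in t for z in (z0,z1)])
def box(x0,x1,y,z0,z1): return np.array([[x,s*y,z] for x in(x0,x1) for s in(-1,1) for z in(z0,z1)])
PARTS=[cyl(0,20,0,34),box(-15,15,11,34,56),np.vstack([box(0,65,9,26,34),cyl(65,9,26,34)]),cyl(65,12,36,74)]
def sil(c,T,p,S=4,z=0):
    m=np.zeros((384*S,512*S),np.uint8); R=Ro.from_euler('z',p[2]).as_matrix()
    for P in PARTS:
        q=proj(c,T,P@R.T+[p[0],p[1],z]); q=((q+.5)*S-.5)
        cv2.fillConvexPoly(m,cv2.convexHull(q.astype(np.float32)).round().astype(np.int32),255)
    return cv2.GaussianBlur(cv2.resize(m,(512,384),interpolation=cv2.INTER_AREA).astype(np.float32)/255,(0,0),1)
E
python3 - <<'E'
from fit import *
from scipy.optimize import minimize
o,c=pickle.load(open('w1.pkl','rb')); T=T_of(o)@c['T_tool_cam']
g=c['pixels'].mean(2); a=g[150:208,170:290]; bg=np.median(a[a>140]); dk=np.median(a[a<100]); print(bg,dk)
obs=np.clip((bg-a)/(bg-dk),0,1)
s=1/1.5625
print(onz(c,T,(170+(537/6),150+208/6),56), onz(c,T,(170+125/6,150+268/6),74))
f=lambda p:((sil(c,T,p)[150:208,170:290]-obs)**2).sum()
x0=[430,165,-1.2]
b=min([minimize(f,[430+dx,165,-1.2+dy],method='Nelder-Mead',options=dict(initial_simplex=np.array([[430+dx,165,-1.2+dy],[440+dx,165,-1.2+dy],[430+dx,175,-1.2+dy],[430+dx,165,-1.1+dy]]))) for dx in(-8,8) for dy in(-.2,.1)],key=lambda r:r.fun)
print(b.x,b.fun,obs.sum())
E
```

```text
178.0 82.0
[430.37300225 171.95134257  56.        ] [456.91312137 112.97220974  74.        ]
[431.0595677  172.0723853   -1.17212007] 68.07781778060152 2455.6041666666665
```

```bash
python3 - <<'E'
from h import *
print(move(np.array([432,167,175,3.49]),[472,-285,265],2.8))
E
```

```text
(array([ 0.1167, -0.4385, -0.09  ]), np.float64(0.69))
```

```bash
python3 -m pendant '{"dp":[[0.0,-0.04,-0.05],[0.03,-0.1,-0.09],[0.045,-0.16,-0.09],[0.06,-0.22,-0.09],[0.075,-0.28,-0.09],[0.09,-0.34,-0.09],[0.105,-0.4,-0.09],[0.1167,-0.4385,-0.09]],"rotation":[[0,0,0.1],[0,0,0.2],[0,0,0.3],[0,0,0.4],[0,0,0.5],[0,0,0.6],[0,0,0.69],[0,0,0.69]]}'
python3 -m pendant '{"dp":[[0,0,0],[0,0,0]],"rotation":[[0,0,0],[0,0,0]]}'
python3 - <<'E'
from plant import get_obs, vision
import cv2,pickle
o=get_obs(); c=vision.capture('wrist'); pickle.dump((o,c),open('w2.pkl','wb'))
print(o['tool_pos'],o['tcp_rot'],o['joint_positions'].round(2))
cv2.imwrite("pics/w2.png",cv2.resize(c["pixels"][:,:,::-1],(800,600),interpolation=cv2.INTER_CUBIC))
E
```

```text
time: 2.2
tool_pos: [472.5, -285.6, 265.1]
tcp_rot: [3.141, 0.0, 2.8]
contact_force: [-0.3, 0.4, -0.4]
grip_width: 50.4
finger_force: 0.0
time: 2.45
tool_pos: [472.2, -283.3, 264.9]
tcp_rot: [3.141, -0.001, 2.801]
contact_force: [0.3, 0.4, 0.0]
grip_width: 50.1
finger_force: 0.0
[ 472.21243173 -283.3387006   264.8554738 ] [ 3.14057020e+00 -7.60630430e-04  2.80114365e+00] [-0.68  0.36  1.38  0.    1.39 -1.91]
```

View pics/w2.png

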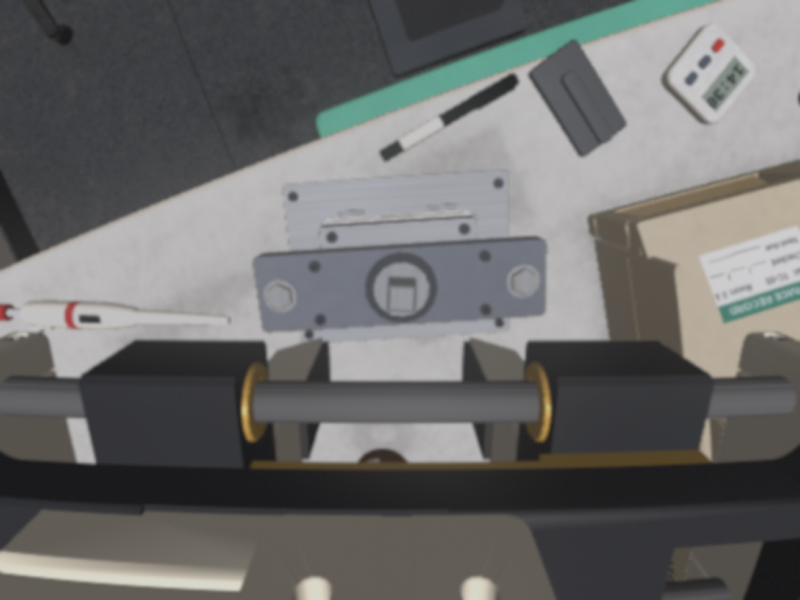

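Spindle square end at ≈(402,292) in this picture, ring centre (401,287), bridge nuts at (279,296) and (523,281). Zoom.

```bash
python3 - <<'E'
import cv2,pickle
o,c=pickle.load(open('w2.pkl','rb')); im=c['pixels'][155:215,217:297,::-1]
im=cv2.convertScaleAbs(im,alpha=1.4)
cv2.imwrite('pics/w2z.png',cv2.resize(im,None,fx=10,fy=10,interpolation=cv2.INTER_CUBIC))
E
```

```text
(no output)
```

View pics/w2z.png

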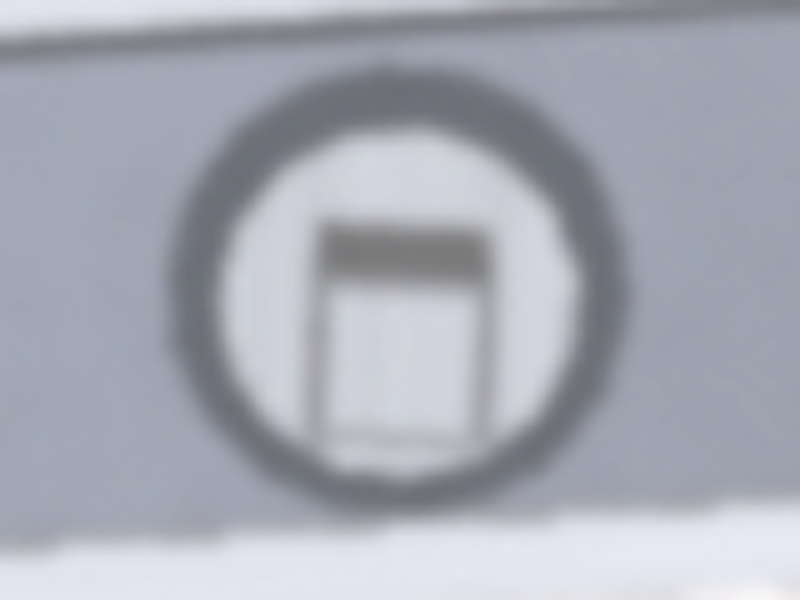

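```bash
cat > sp.py <<'E'
from fit import *
from scipy.optimize import minimize
from scipy.ndimage import map_coordinates
import sys
def line(a,b,n=20): return np.linspace(a,b,n)
def sq(h,z): 
    k=[(-h,-h,z),(h,-h,z),(h,h,z),(-h,h,z)]; return np.vstack([line(np.array(k[i]),np.array(k[(i+1)%4])) for i in range(4)])
def fit(fn,x0,yaw0):
    o,c=pickle.load(open(fn,'rb')); T=T_of(o)@c['T_tool_cam']; g=c['pixels'].mean(2)
    g=cv2.GaussianBlur(g,(0,0),0.7); G=np.hypot(cv2.Sobel(g,cv2.CV_64F,1,0),cv2.Sobel(g,cv2.CV_64F,0,1))
    disc=np.array([[19*np.cos(a),19*np.sin(a),126] for a in np.linspace(0,2*np.pi,80)])
    def sc(P,x,y,w):
        R=Ro.from_euler('z',w).as_matrix(); q=proj(c,T,P@R.T+[x,y,0]); return map_coordinates(G,[q[:,1],q[:,0]],order=1).mean()
    M=[sq(6.5,150),sq(9,146)]
    f=lambda p:-sum(sc(P,p[0],p[1],p[2]) for P in M)
    fd=lambda p:-sc(disc,p[0],p[1],0)
    best=min([minimize(f,[x0[0],x0[1],yaw0+w],method='Nelder-Mead',options=dict(initial_simplex=np.array([[x0[0],x0[1],yaw0+w],[x0[0]+2,x0[1],yaw0+w],[x0[0],x0[1]+2,yaw0+w],[x0[0],x0[1],yaw0+w+.06]]))) for w in np.linspace(-.2,.2,5)],key=lambda r:r.fun)
    d=minimize(fd,x0,method='Nelder-Mead',options=dict(initial_simplex=np.array([x0,[x0[0]+3,x0[1]],[x0[0],x0[1]+3]])))
    return best.x,best.fun,d.x,d.fun
if __name__=='__main__':
    o,c=pickle.load(open('w2.pkl','rb')); T=T_of(o)@c['T_tool_cam']
    P=lambda x,y,z:onz(c,T,(217+(x+.5)/10-.5,155+(y+.5)/10-.5),z)
    t=P(402,362,150);d=P(398,301,126);print('top',t,'disc',d)
    e=P(492,230,126)-P(316,224,126);print('yaw base edge',np.arctan2(e[1],e[0])); e=P(475,287,150)-P(330,287,150);print('top edge',np.arctan2(e[1],e[0]))
    e=P(488,440,146)-P(490,290,146);print(np.arctan2(e[1],e[0])-np.pi/2)
    print(fit('w2.pkl',(t[:2]+d[:2])/2,0.))
    print(fit('w2.pkl',(t[:2]+d[:2])/2,np.arctan2(e[1],e[0])%(np.pi/2)))
E
python3 sp.py
```

```text
top [ 478.26724045 -280.93174859  150.        ] disc [ 478.05342393 -280.94949161  126.        ]
yaw base edge 1.1940156508561306
top edge 1.2288080164213269
-1.9142642030817902
(array([ 4.81811589e+02, -2.82405933e+02, -3.57035747e-01]), np.float64(-141.02488917824166), array([ 478.51865732, -281.08110862]), np.float64(-145.09979094784657))
(array([ 482.04622424, -282.24975448,    1.40299884]), np.float64(-137.06769267630398), array([ 478.51865732, -281.08110862]), np.float64(-145.09979094784657))
```

```bash
python3 - <<'E'
from h import *
d=pickle.load(open('cams.pkl','rb')); s=1/1.5625
c=d['top'];e=d['scene'];
def tri(a,b):
    o1,d1=ray(c,c['pose'],np.array(a)*s);o2,d2=ray(e,e['pose'],np.array(b)*s)
    x=np.linalg.lstsq(np.stack([d1,-d2],1),o2-o1,rcond=None)[0];p=o1+d1*x[0];q=o2+d2*x[1];print(p.round(),q.round())
tri((415,270),(498,253)) # lid front right bottom
tri((418,118),(514,157)) # lid top back right
tri((420,328),(392,320))
print(move(np.array([472,-285,265,2.8]),[431.1,172.1,140],3.54))
E
```

```text
[ 617. -100.  176.] [ 717. -224.  193.]
[ 885. -104.  311.] [ 894. -114.  315.]
[ 505. -113.   53.] [ 498. -107.   53.]
(array([0.1917, 0.417 , 0.125 ]), np.float64(-0.74))
```

```bash
python3 -m pendant '{"dp":[[0.024,0.052,0.0],[0.048,0.104,0.0],[0.072,0.156,0.01],[0.096,0.208,0.03],[0.12,0.26,0.05],[0.144,0.312,0.07],[0.168,0.364,0.1],[0.1917,0.417,0.125]],"rotation":[[0,0,-0.1],[0,0,-0.2],[0,0,-0.3],[0,0,-0.4],[0,0,-0.5],[0,0,-0.6],[0,0,-0.7],[0,0,-0.74]]}' 0.056
python3 -m pendant '{"dp":[[0,0,0.045],[0,0,0.045],[0,0,0.045],[0,0,0.045]],"rotation":[[0,0,0],[0,0,0],[0,0,0],[0,0,0]]}'
python3 -c "
from plant import get_obs
o=get_obs();print(o['tool_pos'],o['tcp_rot'],o['dq'])"
```

```text
time: 3.5
tool_pos: [429.7, 172.6, 141.1]
tcp_rot: [-3.142, 0.001, -2.739]
contact_force: [1.3, 0.1, 0.2]
grip_width: 56.2
finger_force: 0.0
time: 4.0
tool_pos: [432.4, 169.3, 98.0]
tcp_rot: [-3.141, 0.003, -2.744]
contact_force: [0.5, 0.1, 0.5]
grip_width: 55.9
finger_force: 0.0
[432.39177843 169.32883076  97.95714221] [-3.14097938  0.00338283 -2.74409837] [-0.00557784  0.00463026  0.00412432  0.00041663 -0.00609803  0.00017922]
```

```bash
python3 - <<'E'
from h import *
from plant import get_obs
o=get_obs();p=o['tool_pos'];print(p,move(np.array([*p,o['tcp_rot'][2]]),[431.1,172.1,37.5],-2.743))
E
```

```text
[432.39177843 169.32883076  97.95714221] (array([0.0001, 0.0031, 0.0605]), np.float64(-0.0011))
```

```bash
python3 -m pendant '{"dp":[[0,0.003,0.015],[0,0.003,0.03],[0,0.003,0.045],[0,0.003,0.055],[0,0.003,0.0605],[0,0.003,0.0605]],"rotation":[[0,0,0],[0,0,0],[0,0,0],[0,0,0],[0,0,0],[0,0,0]]}'
python3 -m pendant '{"dp":[[0,0,0],[0,0,0],[0,0,0],[0,0,0]],"rotation":[[0,0,0],[0,0,0],[0,0,0],[0,0,0]]}' 0.02
```

```text
time: 4.75
tool_pos: [430.3, 172.2, 35.8]
tcp_rot: [3.142, 0.0, -2.744]
contact_force: [-0.1, -0.1, -0.3]
grip_width: 56.2
finger_force: 0.0
time: 5.25
tool_pos: [430.3, 172.2, 35.9]
tcp_rot: [-3.141, 0.001, -2.743]
contact_force: [-0.5, -1.3, 1.7]
grip_width: 29.9
finger_force: 30.0
```

```bash
python3 -m pendant '{"dp":[[0,0,-0.02],[0,0,-0.06],[0,0,-0.11],[0,0,-0.155],[0,0,-0.175],[0,0,-0.175]],"rotation":[[0,0,0],[0,0,0],[0,0,0],[0,0,0],[0,0,0],[0,0,0]]}'
python3 - <<'E'
from h import *
from plant import get_obs
o=get_obs();p=o['tool_pos'];print(p,o['tcp_rot'],o['grip_width'],move(np.array([*p,o['tcp_rot'][2]+2*np.pi]),[477.6,-280.8,211],2.786))
E
```

```text
time: 6.0
tool_pos: [430.4, 172.5, 211.4]
tcp_rot: [-3.141, 0.002, -2.743]
contact_force: [-0.0, 0.5, -3.1]
grip_width: 29.3
finger_force: 30.0
[430.40711744 172.45840897 211.43800727] [-3.14138915e+00  2.33570721e-03 -2.74308909e+00] 29.255126391647735 (array([ 1.324e-01, -4.361e-01,  4.000e-04]), np.float64(0.7541))
```

```bash
python3 -m pendant '{"dp":[[0.01,-0.03,0],[0.025,-0.083,0],[0.042,-0.139,0],[0.059,-0.195,0],[0.076,-0.251,0],[0.093,-0.307,0],[0.11,-0.363,0],[0.123,-0.405,0]],"rotation":[[0,0,0.09],[0,0,0.19],[0,0,0.29],[0,0,0.39],[0,0,0.49],[0,0,0.59],[0,0,0.69],[0,0,0.754]]}'
python3 - <<'E'
from h import *
from plant import get_obs
o=get_obs();p=o['tool_pos'];print(move(np.array([*p,o['tcp_rot'][2]]),[477.6,-280.8,211],2.786))
E
```

```text
time: 7.0
tool_pos: [472.9, -250.7, 208.2]
tcp_rot: [3.14, -0.004, 2.782]
contact_force: [-0.2, -0.5, -3.6]
grip_width: 29.6
finger_force: 30.0
(array([-0.015 , -0.0266, -0.0028]), np.float64(-0.004))
```

```bash
python3 -m pendant '{"dp":[[-0.010,-0.018,-0.002],[-0.015,-0.0266,-0.003],[-0.015,-0.0266,-0.003],[-0.015,-0.0266,-0.003],[-0.015,-0.0266,-0.003]],"rotation":[[0,0,0],[0,0,0],[0,0,0],[0,0,0],[0,0,0]]}'
python3 - <<'E'
from h import *
from plant import get_obs,vision
o=get_obs();p=o['tool_pos'];print(o['dq'].round(3),move(np.array([*p,o['tcp_rot'][2]]),[477.6,-280.8,211],2.786))
c=vision.capture('wrist'); pickle.dump((o,c),open('w3.pkl','wb'))
cv2.imwrite("pics/w3.png",cv2.resize(c["pixels"][:,:,::-1],(800,600),interpolation=cv2.INTER_CUBIC))
E
```

```text
time: 7.62
tool_pos: [478.7, -277.9, 213.7]
tcp_rot: [3.141, -0.0, 2.787]
contact_force: [0.0, -0.6, -3.9]
grip_width: 29.9
finger_force: 30.0
[-0.004 -0.001 -0.007  0.    -0.    -0.002] (array([ 0.    , -0.0031,  0.0027]), np.float64(0.0012))
```

View pics/w3.png

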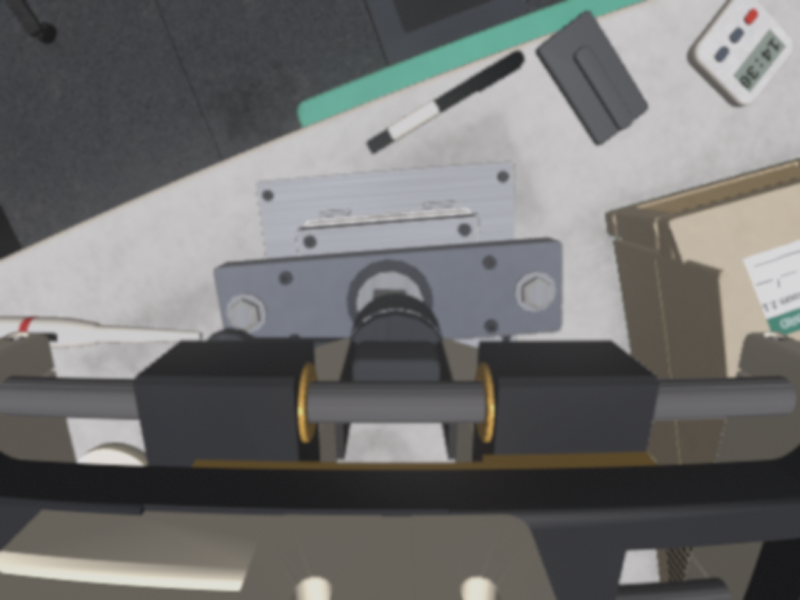

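Hub edge in hand spans ≈(348–443, 330), shoulder disc behind it centred near x≈391: about 3–5 mm left still to go, as the pose also says. Zoom to check.

```bash
python3 - <<'E'
from h import *
o,c=pickle.load(open('w3.pkl','rb')); im=c['pixels'][160:220,210:290,::-1]
im=cv2.convertScaleAbs(im,alpha=1.6)
cv2.imwrite('pics/w3z.png',cv2.resize(im,None,fx=10,fy=10,interpolation=cv2.INTER_CUBIC))
T=c['T_tool_cam']
# model: hub top/bottom rims in tool coords at crank offset 0
for z,r in((-36+38,20),(36,20)):
    th=np.linspace(0,2*np.pi,200);P=np.stack([-0.7+r*np.cos(th),r*np.sin(th),0*th+(35.9-0 if z==36 else 1.9)],1)
    q=proj(c,T,P);q=(q-[210,160])*10+4.5;print(q.min(0),q.max(0))
W=T_of(o)@T
th=np.linspace(0,2*np.pi,200)
q=proj(c,W,np.stack([478.3+19*np.cos(th),-281+19*np.sin(th),0*th+126],1));q=(q-[210,160])*10+4.5;print('disc',q.min(0),q.max(0))
q=proj(c,W,np.array([Ro.from_euler('z',-.356).apply([s*9,u*9,v]) +[478.3,-281,0] for s in(-1,1) for u in (-1,1) for v in(126,146)]));print(((q-[210,160])*10+4.5).round())
E
```

```text
[ 92.67317203 418.57083724] [ 761.04777886 1036.5387928 ]
[146.80206131 272.53694935] [708.94098563 803.02027872]
disc [179.71951391 135.50709654] [609.38142782 548.9398799 ]
[[292. 247.]
 [280. 307.]
 [497. 247.]
 [502. 307.]
 [294. 443.]
 [283. 517.]
 [496. 443.]
 [501. 517.]]
```

View pics/w3z.png

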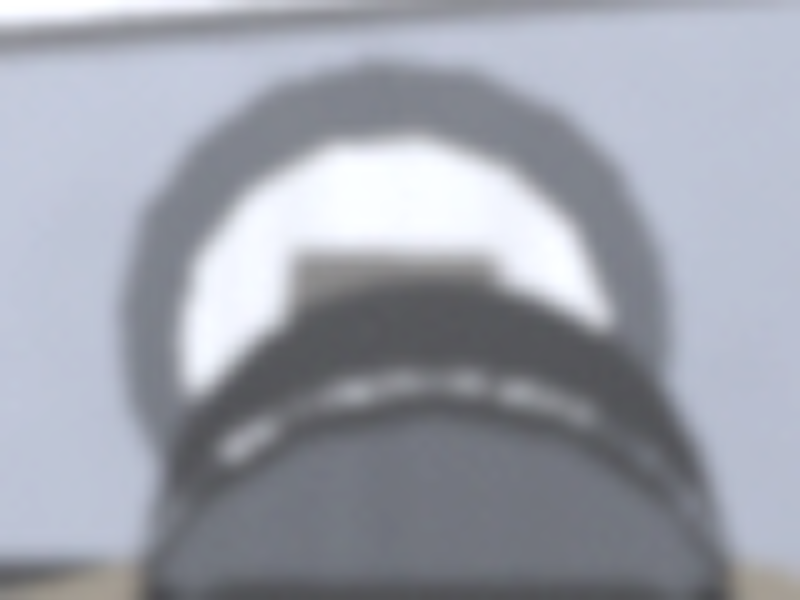

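Prediction of shoulder and square matches the image to a fraction of a mm. The square base is at (292–497, 247) in both. The hub sits ≈0.5 mm off my assumption. Aligning and descending.

```bash
python3 -m pendant '{"dp":[[0.0003,-0.0034,0.01],[0.0003,-0.0034,0.02],[0.0003,-0.0034,0.024],[0.0003,-0.0034,0.024],[0.0003,-0.0034,0.024]],"rotation":[[0,0,0],[0,0,0],[0,0,0],[0,0,0],[0,0,0]]}'
python3 - <<'E'
from h import *
from plant import get_obs
o=get_obs();p=o['tool_pos'];print(o['dq'].round(3),move(np.array([*p,o['tcp_rot'][2]]),[477.2,-281.3,162],2.786))
E
```

```text
time: 8.3
tool_pos: [477.3, -282.1, 189.8]
tcp_rot: [3.142, 0.0, 2.786]
contact_force: [0.4, -0.3, -3.2]
grip_width: 29.7
finger_force: 30.0
[ 0.003 -0.003 -0.001 -0.002  0.    -0.001] (array([0.0004, 0.0007, 0.0278]), np.float64(-0.0001))
```

```bash
python3 -m pendant '{"dp":[[0.0004,0.0007,0.003],[0.0004,0.0007,0.006],[0.0004,0.0007,0.009],[0.0004,0.0007,0.012],[0.0004,0.0007,0.015]],"rotation":[[0,0,0],[0,0,0],[0,0,0],[0,0,0],[0,0,0]]}'
```

```text
time: 8.93
tool_pos: [477.2, -281.3, 174.5]
tcp_rot: [3.142, 0.0, 2.786]
contact_force: [0.4, -0.1, -3.2]
grip_width: 29.7
finger_force: 30.0
```

```bash
python3 -m pendant '{"dp":[[0,0,0.003],[0,0,0.006],[0,0,0.009],[0,0,0.0115],[0,0,0.0125],[0,0,0.0125]],"rotation":[[0,0,0],[0,0,0],[0,0,0],[0,0,0],[0,0,0],[0,0,0]]}'
```

```text
time: 9.68
tool_pos: [477.2, -281.2, 162.0]
tcp_rot: [3.142, 0.0, 2.786]
contact_force: [1.9, -0.8, -5.2]
grip_width: 29.6
finger_force: 30.0
```

```bash
python3 -m pendant '{"dp":[[0,0,0],[0,0,0],[0,0,0],[0,0,-0.01],[0,0,-0.03],[0,0,-0.05],[0,0,-0.05]],"rotation":[[0,0,0],[0,0,0],[0,0,0],[0,0,0],[0,0,0],[0,0,0],[0,0,0]]}' 0.044
python3 -m pendant '{"dp":[[0,-0.02,0],[0,-0.05,0],[0,-0.065,0],[0,-0.065,0],[0,-0.065,0]],"rotation":[[0,0,0],[0,0,0],[0,0,0],[0,0,0],[0,0,0]]}' 0.044
python3 - <<'E'
from h import *
from plant import get_obs
o=get_obs();p=o['tool_pos'];print(o['dq'].round(3),move(np.array([*p,o['tcp_rot'][2]]),[455.7,-341.9,169],2.786))
E
```

```text
time: 10.55
tool_pos: [477.8, -281.8, 214.2]
tcp_rot: [-3.14, 0.004, 2.786]
contact_force: [0.4, 0.3, 0.1]
grip_width: 44.0
finger_force: 0.0
time: 11.18
tool_pos: [454.4, -341.7, 211.8]
tcp_rot: [3.141, -0.001, 2.786]
contact_force: [-0.6, 0.2, 0.6]
grip_width: 44.3
finger_force: 0.0
[ 0.012 -0.006  0.    -0.001 -0.    -0.001] (array([-0.0013,  0.0002,  0.0428]), np.float64(-0.0001))
```

```bash
python3 -m pendant '{"dp":[[-0.001,0,0.012],[-0.001,0,0.027],[-0.001,0,0.038],[-0.001,0,0.0428],[-0.001,0,0.0428]],"rotation":[[0,0,0],[0,0,0],[0,0,0],[0,0,0],[0,0,0]]}'
python3 -m pendant '{"dp":[[0,0,0],[0,0,0],[0,0,0]],"rotation":[[0,0,0],[0,0,0],[0,0,0]]}' 0.015
```

```text
time: 11.8
tool_pos: [455.3, -342.4, 168.9]
tcp_rot: [3.141, -0.001, 2.786]
contact_force: [-0.9, 1.0, 0.3]
grip_width: 44.4
finger_force: 0.0
time: 12.18
tool_pos: [455.5, -342.6, 169.7]
tcp_rot: [-3.141, 0.001, 2.786]
contact_force: [0.6, 0.2, 1.6]
grip_width: 23.5
finger_force: 30.0
```

```bash
python3 - <<'E'
import numpy as np
def tab(p0,st,n=8):
    p=p0+st*np.arange(1,n+1); return [[round(.065*(np.sin(a)-np.sin(p0)),4),round(-.065*(np.cos(a)-np.cos(p0)),4),0] for a in p]
print(tab(0,.1));print(tab(.8,.1));print(tab(1.6,.06))
E
```

```text
[[np.float64(0.0065), np.float64(0.0003), 0], [np.float64(0.0129), np.float64(0.0013), 0], [np.float64(0.0192), np.float64(0.0029), 0], [np.float64(0.0253), np.float64(0.0051), 0], [np.float64(0.0312), np.float64(0.008), 0], [np.float64(0.0367), np.float64(0.0114), 0], [np.float64(0.0419), np.float64(0.0153), 0], [np.float64(0.0466), np.float64(0.0197), 0]]
[[np.float64(0.0043), np.float64(0.0049), 0], [np.float64(0.0081), np.float64(0.0102), 0], [np.float64(0.0113), np.float64(0.0158), 0], [np.float64(0.014), np.float64(0.0217), 0], [np.float64(0.016), np.float64(0.0279), 0], [np.float64(0.0174), np.float64(0.0342), 0], [np.float64(0.0182), np.float64(0.0407), 0], [np.float64(0.0183), np.float64(0.0472), 0]]
[[np.float64(-0.0002), np.float64(0.0039), 0], [np.float64(-0.0007), np.float64(0.0078), 0], [np.float64(-0.0014), np.float64(0.0116), 0], [np.float64(-0.0023), np.float64(0.0154), 0], [np.float64(-0.0035), np.float64(0.0191), 0], [np.float64(-0.0048), np.float64(0.0228), 0], [np.float64(-0.0064), np.float64(0.0263), 0], [np.float64(-0.0082), np.float64(0.0298), 0]]
```

```bash
cat > fr.py <<'E'
import numpy as np
from plant import get_obs
o=get_obs();r=o['tool_pos'][:2]-[478.3,-281.3];th=np.arctan2(r[1],r[0]);F=o['contact_force']
t=np.array([np.sin(th),-np.cos(th)])
print('phi',round((-1.926-th)%(2*np.pi),3),'R',round(np.hypot(*r),2),'push',round(-F[:2]@t,2),'rad',round(F[:2]@r/np.hypot(*r),2),'Fz',round(F[2],2),'Mz',round(o['moment'][2],3),'t',round(o['time'],2),'z',round(o['tool_pos'][2],1))
E
python3 -m pendant '{"dp":[[0.0065,0.0003,0],[0.0129,0.0013,0],[0.0192,0.0029,0],[0.0253,0.0051,0]],"rotation":[[0,0,0],[0,0,0],[0,0,0],[0,0,0]]}' >/dev/null; python3 fr.py
```

```text
phi 0.386 R 65.22 push 7.21 rad -1.57 Fz -0.82 Mz -0.043 t 12.68 z 169.7
```

```bash
python3 -m pendant '{"dp":[[0.0059,0.0029,0],[0.0114,0.0063,0],[0.0166,0.0102,0],[0.0213,0.0146,0]],"rotation":[[0,0,0],[0,0,0],[0,0,0],[0,0,0]]}' >/dev/null; python3 fr.py
python3 -m pendant '{"dp":[[0.0043,0.0049,0],[0.0081,0.0102,0],[0.0113,0.0158,0],[0.014,0.0217,0],[0.016,0.0279,0],[0.0174,0.0342,0],[0.0182,0.0407,0],[0.0183,0.0472,0]],"rotation":[[0,0,0],[0,0,0],[0,0,0],[0,0,0],[0,0,0],[0,0,0],[0,0,0],[0,0,0]]}' >/dev/null; python3 fr.py
python3 -m pendant '{"dp":[[-0.0002,0.0039,0],[-0.0007,0.0078,0],[-0.0014,0.0116,0],[-0.0023,0.0154,0]],"rotation":[[0,0,0],[0,0,0],[0,0,0],[0,0,0]]}' >/dev/null; python3 fr.py
python3 - <<'E'
import numpy as np
def tab(p0,st,n):
    p=p0+st*np.arange(1,n+1); print(p0,[[float(round(.065*(np.sin(a)-np.sin(p0)),4)),float(round(-.065*(np.cos(a)-np.cos(p0)),4)),0] for a in p])
for k in range(14): tab(1.84+.2*k,.05,4)
E
```

```text
phi 0.781 R 64.98 push 6.06 rad -3.17 Fz -2.6 Mz 0.03 t 13.18 z 169.7
phi 1.575 R 64.55 push 6.23 rad -3.26 Fz -1.19 Mz -0.03 t 14.18 z 169.7
phi 1.813 R 64.46 push 6.8 rad -2.63 Fz -1.36 Mz 0.046 t 14.68 z 169.6
1.84 [[-0.0009, 0.0031, 0], [-0.002, 0.0062, 0], [-0.0033, 0.0092, 0], [-0.0047, 0.0121, 0]]
2.04 [[-0.0015, 0.0029, 0], [-0.0032, 0.0056, 0], [-0.005, 0.0083, 0], [-0.007, 0.0109, 0]]
2.24 [[-0.0021, 0.0025, 0], [-0.0043, 0.0049, 0], [-0.0066, 0.0072, 0], [-0.009, 0.0093, 0]]
2.4400000000000004 [[-0.0025, 0.002, 0], [-0.0052, 0.0039, 0], [-0.0079, 0.0057, 0], [-0.0107, 0.0073, 0]]
2.64 [[-0.0029, 0.0015, 0], [-0.0058, 0.0028, 0], [-0.0089, 0.004, 0], [-0.0119, 0.0051, 0]]
2.84 [[-0.0031, 0.0009, 0], [-0.0063, 0.0016, 0], [-0.0095, 0.0022, 0], [-0.0127, 0.0026, 0]]
3.04 [[-0.0032, 0.0002, 0], [-0.0065, 0.0003, 0], [-0.0097, 0.0003, 0], [-0.013, 0.0, 0]]
3.24 [[-0.0032, -0.0004, 0], [-0.0064, -0.001, 0], [-0.0096, -0.0017, 0], [-0.0127, -0.0026, 0]]
3.4400000000000004 [[-0.0031, -0.001, 0], [-0.0061, -0.0022, 0], [-0.0091, -0.0036, 0], [-0.012, -0.005, 0]]
3.64 [[-0.0028, -0.0016, 0], [-0.0055, -0.0034, 0], [-0.0082, -0.0053, 0], [-0.0107, -0.0073, 0]]
3.84 [[-0.0024, -0.0022, 0], [-0.0048, -0.0044, 0], [-0.007, -0.0068, 0], [-0.0091, -0.0093, 0]]
4.04 [[-0.002, -0.0026, 0], [-0.0038, -0.0053, 0], [-0.0055, -0.0081, 0], [-0.007, -0.0109, 0]]
4.24 [[-0.0014, -0.0029, 0], [-0.0027, -0.0059, 0], [-0.0038, -0.009, 0], [-0.0047, -0.0121, 0]]
4.44 [[-0.0008, -0.0032, 0], [-0.0014, -0.0063, 0], [-0.0019, -0.0096, 0], [-0.0022, -0.0128, 0]]
```

```bash
python3 -m pendant '{"dp":[[-0.0009,0.0031,0],[-0.002,0.0062,0],[-0.0033,0.0092,0],[-0.0047,0.0121,0]],"rotation":[[0,0,0],[0,0,0],[0,0,0],[0,0,0]]}' >/dev/null; python3 fr.py
python3 -m pendant '{"dp":[[-0.0015,0.0029,0],[-0.0032,0.0056,0],[-0.005,0.0083,0],[-0.007,0.0109,0]],"rotation":[[0,0,0],[0,0,0],[0,0,0],[0,0,0]]}' >/dev/null; python3 fr.py
```

```text
phi 2.012 R 64.46 push 5.61 rad -3.66 Fz 0.55 Mz 0.007 t 15.18 z 169.6
phi 2.21 R 64.49 push 6.24 rad -2.73 Fz 0.55 Mz -0.024 t 15.68 z 169.6
```

```bash
python3 -m pendant '{"dp":[[-0.0021,0.0025,0],[-0.0043,0.0049,0],[-0.0066,0.0072,0],[-0.009,0.0093,0]],"rotation":[[0,0,0],[0,0,0],[0,0,0],[0,0,0]]}' >/dev/null; python3 fr.py
```

```text
phi 2.409 R 64.52 push 5.28 rad -2.53 Fz 2.17 Mz 0.002 t 16.18 z 169.5
```

```bash
python3 -m pendant '{"dp":[[-0.0025,0.002,0],[-0.0052,0.0039,0],[-0.0079,0.0057,0],[-0.0107,0.0073,0]],"rotation":[[0,0,0],[0,0,0],[0,0,0],[0,0,0]]}' >/dev/null; python3 fr.py
python3 -m pendant '{"dp":[[-0.0029,0.0015,0],[-0.0058,0.0028,0],[-0.0089,0.004,0],[-0.0119,0.0051,0]],"rotation":[[0,0,0],[0,0,0],[0,0,0],[0,0,0]]}' >/dev/null; python3 fr.py
```

```text
phi 2.607 R 64.57 push 6.15 rad -1.56 Fz 4.01 Mz 0.0 t 16.68 z 169.5
phi 2.806 R 64.67 push 6.37 rad -0.07 Fz 3.68 Mz 0.026 t 17.18 z 169.5
```

```bash
python3 -m pendant '{"dp":[[-0.0031,0.0009,0],[-0.0063,0.0016,0],[-0.0095,0.0022,0],[-0.0127,0.0026,0]],"rotation":[[0,0,0],[0,0,0],[0,0,0],[0,0,0]]}' >/dev/null; python3 fr.py
python3 -m pendant '{"dp":[[-0.0032,0.0002,0],[-0.0065,0.0003,0],[-0.0097,0.0003,0],[-0.013,0,0]],"rotation":[[0,0,0],[0,0,0],[0,0,0],[0,0,0]]}' >/dev/null; python3 fr.py
```

```text
phi 3.005 R 64.78 push 5.42 rad 0.23 Fz 5.82 Mz -0.012 t 17.68 z 169.4
phi 3.202 R 64.88 push 7.57 rad 1.94 Fz 6.23 Mz 0.003 t 18.18 z 169.4
```

```bash
python3 -m pendant '{"dp":[[-0.0032,-0.0004,0],[-0.0064,-0.001,0]],"rotation":[[0,0,0],[0,0,0]]}' >/dev/null; python3 fr.py
python3 -m pendant '{"dp":[[-0.0032,-0.0007,0],[-0.0063,-0.0016,0]],"rotation":[[0,0,0],[0,0,0]]}' >/dev/null; python3 fr.py
```

```text
phi 3.298 R 64.91 push 7.59 rad 2.34 Fz 6.08 Mz -0.026 t 18.43 z 169.4
phi 3.394 R 64.98 push 8.32 rad 2.99 Fz 6.58 Mz -0.03 t 18.68 z 169.4
```

```bash
python3 -m pendant '{"dp":[[-0.0031,-0.001,0]],"rotation":[[0,0,0]]}' >/dev/null; python3 fr.py
python3 -m pendant '{"dp":[[-0.003,-0.0012,0]],"rotation":[[0,0,0]]}' >/dev/null; python3 fr.py
```

```text
phi 3.442 R 65.04 push 9.67 rad 3.67 Fz 7.33 Mz -0.024 t 18.8 z 169.4
phi 3.489 R 65.06 push 10.78 rad 4.05 Fz 7.13 Mz -0.022 t 18.93 z 169.4
```

```bash
for i in 1 2 3; do python3 -m pendant '{"dp":[[0,0,0]],"rotation":[[0,0,0]]}' >/dev/null; python3 fr.py; done
```

```text
phi 3.494 R 65.05 push 9.02 rad 2.43 Fz 7.33 Mz 0.013 t 19.05 z 169.4
phi 3.493 R 65.05 push 8.41 rad 3.5 Fz 5.37 Mz -0.025 t 19.18 z 169.4
phi 3.493 R 65.07 push 8.98 rad 3.1 Fz 5.76 Mz 0.049 t 19.3 z 169.4
```

```bash
python3 -m pendant '{"dp":[[0,0,0],[0,0,0],[0,0,-0.01],[0,0,-0.03],[0,0,-0.046],[0,0,-0.046]],"rotation":[[0,0,0],[0,0,0],[0,0,0],[0,0,0],[0,0,0],[0,0,0]]}' 0.04
python3 - <<'E'
from h import *
from plant import get_obs
o=get_obs();p=o['tool_pos'];print(move(np.array([*p,o['tcp_rot'][2]]),[478.2,-281.2,215],2.435))
E
```

```text
time: 20.05
tool_pos: [523.1, -234.9, 217.0]
tcp_rot: [-3.141, 0.003, 2.786]
contact_force: [-0.5, 0.5, 0.1]
grip_width: 39.9
finger_force: 0.0
(array([ 0.0259, -0.0591,  0.002 ]), np.float64(0.3508))
```

```bash
python3 -m pendant '{"dp":[[0.008,-0.018,0],[0.018,-0.041,0],[0.0259,-0.0591,0],[0.0259,-0.0591,0],[0.0259,-0.0591,0],[0.0259,-0.0591,0]],"rotation":[[0,0,0.12],[0,0,0.24],[0,0,0.351],[0,0,0.351],[0,0,0.351],[0,0,0.351]]}' 0.05
python3 - <<'E'
from h import *
from plant import get_obs,vision
o=get_obs();p=o['tool_pos'];print(move(np.array([*p,o['tcp_rot'][2]]),[478.2,-281.2,162],2.435))
c=vision.capture('wrist'); pickle.dump((o,c),open('w4.pkl','wb'))
cv2.imwrite("pics/w4.png",cv2.resize(c["pixels"][:,:,::-1],(800,600),interpolation=cv2.INTER_CUBIC))
E
```

```text
time: 20.8
tool_pos: [478.0, -280.0, 215.2]
tcp_rot: [3.141, -0.0, 2.437]
contact_force: [0.6, 0.4, -0.1]
grip_width: 50.0
finger_force: 0.0
(array([-0.0009, -0.0008,  0.0532]), np.float64(0.002))
```

View pics/w4.png

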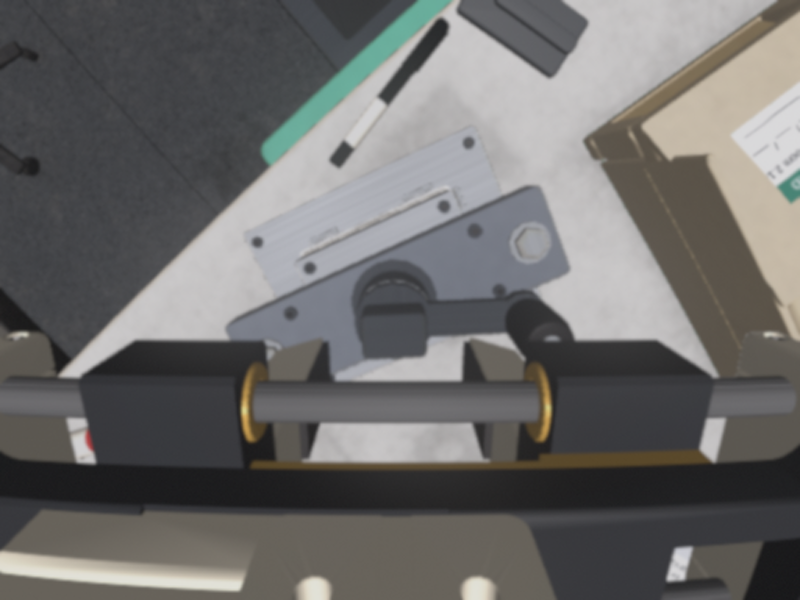

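Picture: the crank sits fully down on the shoulder. Its block at ≈(393,330) is square between the open fingers, the arm points right to the knob (540,325). Descend and grip.

```bash
python3 -m pendant '{"dp":[[-0.0009,-0.0008,0.015],[-0.0009,-0.0008,0.03],[-0.0009,-0.0008,0.045],[-0.0009,-0.0008,0.0525],[-0.0009,-0.0008,0.0525]],"rotation":[[0,0,0],[0,0,0],[0,0,0],[0,0,0],[0,0,0]]}'
python3 -m pendant '{"dp":[[0,0,0],[0,0,0],[0,0,0],[0,0,0]],"rotation":[[0,0,0],[0,0,0],[0,0,0],[0,0,0]]}' 0.02
```

```text
time: 21.48
tool_pos: [477.5, -281.7, 162.0]
tcp_rot: [3.142, -0.001, 2.435]
contact_force: [-0.0, -0.4, 0.5]
grip_width: 49.9
finger_force: 0.0
time: 21.98
tool_pos: [478.2, -281.7, 163.4]
tcp_rot: [3.141, 0.001, 2.435]
contact_force: [1.2, 2.7, 2.9]
grip_width: 30.0
finger_force: 29.5
```

Gripped with small forces; lift straight up slowly.

```bash
python3 -m pendant '{"dp":[[0,0,-0.004],[0,0,-0.009],[0,0,-0.015],[0,0,-0.022],[0,0,-0.03],[0,0,-0.04],[0,0,-0.05],[0,0,-0.05]],"rotation":[[0,0,0],[0,0,0],[0,0,0],[0,0,0],[0,0,0],[0,0,0],[0,0,0],[0,0,0]]}'
python3 - <<'E'
from h import *
from plant import get_obs
o=get_obs();p=o['tool_pos'];print(move(np.array([*p,o['tcp_rot'][2]]),[431,172,213],3.54))
E
```

```text
time: 22.98
tool_pos: [478.0, -282.2, 214.0]
tcp_rot: [3.142, 0.002, 2.435]
contact_force: [-0.6, 0.9, -4.0]
grip_width: 30.3
finger_force: 29.5
(array([0.3307, 0.3149, 0.001 ]), np.float64(-1.1051))
```

```bash
python3 -m pendant '{"dp":[[0.02,0.019,0],[0.053,0.05,0],[0.09,0.086,0],[0.128,0.122,0],[0.166,0.158,0],[0.204,0.194,0],[0.242,0.23,0],[0.28,0.267,0]],"rotation":[[0,0,-0.1],[0,0,-0.25],[0,0,-0.4],[0,0,-0.55],[0,0,-0.7],[0,0,-0.83],[0,0,-0.95],[0,0,-1.105]]}'
python3 - <<'E'
from h import *
from plant import get_obs
o=get_obs();p=o['tool_pos'];print(move(np.array([*p,o['tcp_rot'][2]%(2*np.pi)]),[431,172,213],3.54))
E
```

```text
time: 23.98
tool_pos: [437.6, 104.6, 212.9]
tcp_rot: [-3.141, 0.0, -2.739]
contact_force: [0.9, 0.0, -4.6]
grip_width: 30.0
finger_force: 29.6
(array([-0.0203,  0.0646, -0.0001]), np.float64(0.0045))
```

```bash
python3 -m pendant '{"dp":[[-0.012,0.04,0],[-0.02,0.0635,0],[-0.02,0.0635,0.03],[-0.02,0.0635,0.08],[-0.02,0.0635,0.13],[-0.02,0.0635,0.16],[-0.02,0.0635,0.165],[-0.02,0.0635,0.165]],"rotation":[[0,0,0],[0,0,0],[0,0,0],[0,0,0],[0,0,0],[0,0,0],[0,0,0],[0,0,0]]}'
```

```text
time: 24.98
tool_pos: [432.5, 169.4, 48.5]
tcp_rot: [-3.141, 0.001, -2.743]
contact_force: [0.3, 0.4, -2.6]
grip_width: 29.9
finger_force: 29.6
```

```bash
python3 -m pendant '{"dp":[[0,0,0.004],[0,0,0.007],[0,0,0.009],[0,0,0.01],[0,0,0.01]],"rotation":[[0,0,0],[0,0,0],[0,0,0],[0,0,0],[0,0,0]]}'
python3 -m pendant '{"dp":[[0,0,0.001],[0,0,0.002],[0,0,0.002]],"rotation":[[0,0,0],[0,0,0],[0,0,0]]}'
```

```text
time: 25.6
tool_pos: [431.9, 169.3, 37.9]
tcp_rot: [3.142, 0.0, -2.743]
contact_force: [-0.2, -1.2, -3.6]
grip_width: 30.1
finger_force: 29.6
time: 25.98
tool_pos: [432.3, 169.4, 37.3]
tcp_rot: [-3.141, 0.001, -2.743]
contact_force: [-3.7, -0.8, 14.8]
grip_width: 30.0
finger_force: 29.6
```

On the worktop (15 N up). Release to a moderate opening and rise.

```bash
python3 -m pendant '{"dp":[[0,0,-0.001],[0,0,-0.001],[0,0,-0.001],[0,0,-0.001],[0,0,-0.015],[0,0,-0.04],[0,0,-0.08],[0,0,-0.13]],"rotation":[[0,0,0],[0,0,0],[0,0,0],[0,0,0],[0,0,0],[0,0,0],[0,0,0],[0,0,0]]}' 0.046
python3 -m pendant '{"dp":[[0,0,0],[0,0,0],[0,0,0],[0,0,0]],"rotation":[[0,0,0],[0,0,0],[0,0,0],[0,0,0]]}'
python3 - <<'E'
from plant import get_obs, vision
import cv2,pickle
o=get_obs(); c=vision.capture('wrist'); pickle.dump((o,c),open('w5.pkl','wb'))
cv2.imwrite("pics/w5.png",cv2.resize(c["pixels"][:,:,::-1],(800,600),interpolation=cv2.INTER_CUBIC))
E
```

```text
time: 26.98
tool_pos: [431.3, 169.2, 167.5]
tcp_rot: [3.141, -0.001, -2.743]
contact_force: [0.9, 0.4, 0.1]
grip_width: 46.4
finger_force: 0.0
time: 27.48
tool_pos: [431.4, 169.2, 164.9]
tcp_rot: [3.141, -0.002, -2.743]
contact_force: [-0.4, 0.8, -0.3]
grip_width: 45.8
finger_force: 0.0
```

View pics/w5.png

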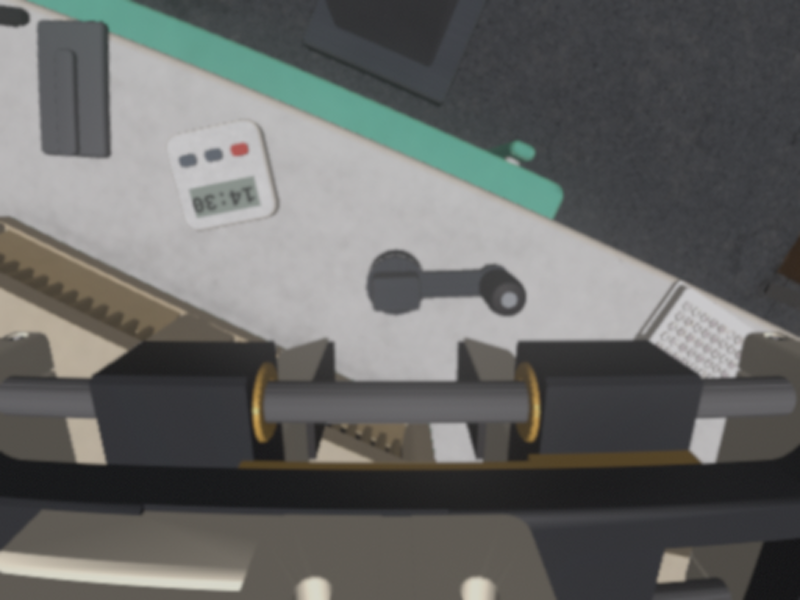

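The crank stands upright with its hub at ≈(396,282), where it was found, and the knob now points to the right at (508,295). The timer and paddle have not moved, and the gripper is clear of everything.

```bash
python3 -c "
from plant import workorder
print(workorder.close_job())"
```

```text
the job is handed in; nothing more can be done
None
```

The press is closed on the plate: I stopped when the push at the knob reached about 10 N, which I estimate as 65–70 N on the plate. The crank is off and standing upright within a few mm of where I found it, with its knob now pointing the opposite way. The job is handed in at about 27.5 s; no verdict came back.

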